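# Unlatch a filter cassette from its sampler dock and hold it over the rinse tray

## Robot

A 6-joint arm with a two-finger parallel gripper is mounted at the origin on the work surface. World frame = base frame: x ahead of the robot, y to its left, z up, the work surface at z = 0. Lengths are in mm, angles in rad, forces in N, time in s.
With the tool pointing down it reaches from about 300 to 775 mm from the base axis. Payload 14.6 kg.
Tool frame: the origin (TCP) lies midway between the tips of the shut fingers; the grasp point (between the pads) lies 19 mm behind it; z points along the fingers, y is the direction in which the jaws open and shut (so a half turn about z gives the same grasp; the last joint's range is limited). The gripper opens to 94 mm and grips with 3 to 60 N. Pads are 16 mm wide; open, the fingers measure 119 mm over their backs; the gripper's body (75 mm by 177 mm) begins 78 mm behind the grasp point.
Start: joints at [-1.332, 0.3, 1.521, -0, 1.321, -0.067], TCP at [165.574, -524.475, 205.446] pointing down, gripper open.
Joint ranges: [-3.03, 3.03], [-0.79, 2.21], [0.23, 2.52], [-1.04, 4.18], [0, 3.07], [-2.55, 2.55]. Speed limits (rad/s): [2.22, 2.22, 2.57, 3.14, 3.14, 3.14].

## Interface

Orientations are given as [roll, pitch, yaw] about the fixed x, y, z axes, in that order (R = Rz(yaw) Ry(pitch) Rx(roll)).
In Python, from cell import manip, camera gives the robot as it stands. The module is installed in compiled form; this text tells all that it offers.
- The arm moves only by the tool jog_arm, never from a script. Its argument "commands" is a list of rows, each a list of 7 numbers: the shift along the world's x, y, z in units of 1 m (1.0 is 1 m), then the turn, a rotation vector about the world's x, y, z in units of 120 degrees (1.0 is 120 degrees), then the opening, from 0 (shut) to 1 (fully open). In form: [[x, y, z, ax, ay, az, grip], ...]. A call has exactly 10 rows; each row is the pose to reach, as a shift and turn from the pose commanded when the call began; what a row does not reach only later rows make up. A row lasts 1/8 s, in which the tool goes at most 62.5 mm and 10.7 degrees, less where a joint would pass 70% of its speed; a pose out of reach is approached as far as the arm can. A call with a number of a shift or a turn outside -1 to 1 is refused whole. A call with a gripper value outside its range is refused whole. The fingers move at their own pace and stop on an object; "grip_force" is the grip in N (left out, the last holds). Time passes only in rows, so rows that repeat a pose let the fingers close, or fill a call up. It gives the time, the measured TCP pose, the force and the opening at its end, in the units of the state.
- manip.read_state(): the state, without advancing time (a new reading comes with each control period).
- camera(name): name is "scene" or "top" or "wrist"; returns a dict with "pixels" (420x560x3 uint8, blue, green, red), "vertical_fov" (degrees; the focal length in pixels is half the picture's height over the tangent of half this angle, whatever the lens; pixels are square), "cx", "cy" (the principal point, pixels), "rvec" (rotation vector, rad) and "tvec" (3), from world to camera coordinates, as OpenCV has them. Camera axes: x right, y down, z forward; pixel columns grow to the right and rows downward; lengths in mm; the calibration is good to about 2 mm. A picture is of the moment at which its call begins. There is no depth.
- manip.sign_off(): hands the job in, once; it reports no verdict.
The state is a dict: "clock": time; "joints": joint angles; "qd": joint speeds; "effort": joint torques, N m; "eef_pos": TCP position; "eef_rot": TCP orientation; "wrist_force": force on the tool from outside, world axes, zero at the start; "moment": the same for the moment, N m; "finger_gap": finger opening in mm.
Only numpy, scipy, OpenCV 4.12 (cv2) and the standard library are available. Lean on these libraries where they do the work, as an engineer would, in place of code of your own. Each camera call takes 0.05 s, during which the arm holds its last target.

## Task

Swing the steel keeper bar right aside from above the white filter cassette, then pinch the cassette's two side catches fully in with the fingers, lift it upright out of its dock and carry it over the middle of the empty black rinse tray. Finish while still holding it there, still and upright by the pinched catches, its underside about a hand's breadth above the tray floor and touching nothing; do not put it down, and leave the other things on the bench where they are.

Things in the scene. Friction and masses are not known exactly. Their poses are not given: they have to be found in the camera images.
- dock: Fixed sampler dock: aluminium base plate (152 x 104 x 10 mm) with a black open-topped pocket block, 84 mm along x, 71 mm along y, top 50 mm above the bench. Origin on the bench under the pocket's centre, z up. Pocket 68 x 47 mm, floor at 10 mm. An 18 mm post at x = -78 mm carries the keeper bar. The catch barbs lock in windows of the +y and -y walls.
- keeper (a joint): Angle (rad) of the steel keeper bar about the dock's post. 0: along the dock's +x, across the cassette's top, 4 mm above it, blocking it. Grows anticlockwise seen from above, towards the dock's +y; stop at 1.75 (right aside). Starts at 0 to 0.3. Friction 0.06 N m (0.7 N at the knob); stays where left. Bar 104 x 16 x 7 mm, its top 113 mm above the bench.
- keeper_knob (a point): Point on the axis of the black round knob that stands upright on the keeper bar: 16 mm diameter, 38 mm tall, from 113 to 151 mm above the bench; this point is at 135 mm. It can be pinched from above. It lies 85 mm from the bar's pivot axis and moves on a circle about it.
- keeper_pivot (a point): Point on the vertical pivot axis of the keeper bar, 106 mm above the bench, at x = -78 mm, y = 0 of the dock.
- cassette: White filter cassette, loose, 0.2 to 0.4 kg: foot 64 (x) by 44 (y) mm, 50 mm tall; above it a neck 56 x 34 mm and a grey cap 60 x 40 mm; 92 mm tall in all. Origin at the centre of its underside, z up, y through the two catches. Starts locked in the dock's pocket, axes along the dock's, underside 10 mm and top 102 mm above the bench. Pocket play 1.5 to 2 mm a side.
- catch_a (a joint): Travel (m) of the black spring catch on the cassette's +y side: 0 out (locked), 0.006 fully in. Spring 3 N at 0, about 8 N at 0.006; free of the dock's ledge beyond about 0.0045. Pressed by its ribbed pad, towards the cassette's middle. The cassette does not come out unless both catches are pressed.
- catch_b (a joint): The same for the catch on the cassette's -y side.
- catch_a_pad (a point): Centre of the outer face of the +y catch's ribbed pad (30 mm along x, 30 mm tall, from 54 to 84 mm above the cassette's underside): 70 mm above the underside, 31 mm from the middle when out. The two pad faces are 62 mm apart when out, 50 mm when both are pressed in.
- catch_b_pad (a point): The same on the -y side.
- tray: Empty black rinse tray, fixed to the bench: open box 170 mm (x) by 140 mm (y), 30 mm tall, walls 4 mm, floor 4 mm. Origin at the centre of its underside. It may be on the left or on the right of the robot, the dock on the other side.
- bottle: Bystander: clear bottle, 60 mm diameter, 150 mm tall; origin under its centre. Leave alone.
- beaker: Bystander: glass beaker, 68 mm diameter, 85 mm tall; origin under its centre. Leave alone.
- jar: Bystander: small amber jar, 48 mm diameter, 50 mm tall, between dock and tray; origin under its centre. Leave alone.
- screwdriver: Bystander: screwdriver lying on the bench beyond dock and tray. Leave alone.
- wrench: Bystander: wrench, 140 mm long, lying on the robot's right. Leave alone.
- collar: Bystander: grey plastic ring, 48 mm diameter, 14 mm tall; origin under its centre. Leave alone.
- glovebox: Bystander: white glove carton 120 x 220 x 75 mm on the robot's left; origin under its centre. Leave alone.

How it is judged:
By the outcome, as a careful person would: the job done as asked, in the order asked, and still so for the second after the job is handed in, while the arm keeps its last pose, push and grip.
It also fails if it takes over 58 s, if anything falls off the work surface, if the arm or the gripper's body presses on something with over 40 N, if the wrist force passes 120 N, or if a joint passes its speed limit or range.

## Working session

There is one attempt and no reset: what is moved stays moved. The work goes in short steps, Python scripts to look and compute and a tool call to move; the robot and the scene stay as the last step left them, time stands still between calls to the robot, and variables do not carry over. Pictures are saved under pics/ and viewed, and the job is handed in when it is done.

Besides the shell and the picture viewer there is one more tool, called after "Request:" as name(argument=value, ...), one argument or row to a line, values as JSON. jog_arm: Moves the arm, as the interface text tells. Its arguments: {"type":"object","properties":{"commands":{"type":"array","items":{"type":"array","items":{"type":"number"}}},"grip_force":{"type":"number"}},"required":["commands"]}

```bash
mkdir -p pics; cat > h.py <<'E'
import numpy as np, cv2
from cell import manip, camera
def grab(name,fn):
    c=camera(name); im=np.array(c["pixels"]); cv2.imwrite('pics/'+fn+'.png',im)
    f=im.shape[0]/2/np.tan(np.radians(c["vertical_fov"])/2)
    K=np.array([[f,0,c["cx"]],[0,f,c["cy"]],[0,0,1.]])
    R=cv2.Rodrigues(np.array(c["rvec"],float))[0]; t=np.array(c["tvec"],float).ravel()
    np.savez('pics/'+fn+'.npz',K=K,R=R,t=t,im=im)
    return fn
def load(fn):
    d=np.load('pics/'+fn+'.npz'); return d['K'],d['R'],d['t'],d['im']
def ray(fn,u,v):
    K,R,t,_=load(fn); return -R.T@t, R.T@np.linalg.inv(K)@np.array([u,v,1.])
def onz(fn,u,v,z):
    o,d=ray(fn,u,v); return o+d*(z-o[2])/d[2]
def tri(obs):
    A=np.zeros((3,3));b=np.zeros(3);L=[]
    for fn,u,v in obs:
        o,d=ray(fn,u,v); d=d/np.linalg.norm(d); P=np.eye(3)-np.outer(d,d); A+=P;b+=P@o;L.append((o,P))
    x=np.linalg.solve(A,b); return x,[np.linalg.norm(P@(x-o)) for o,P in L]
def proj(fn,X):
    K,R,t,_=load(fn); p=K@(R@np.array(X,float)+t); return p[:2]/p[2]
E
python3 - <<'E'
from h import *
print(manip.read_state())
for n in("scene","top","wrist"):
    grab(n,n+'0'); K,R,t,_=load(n+'0'); print(n,K[0],-R.T@t,R[2])
E
```

```text
{'clock': 0.0, 'joints': array([-1.33161049e+00,  3.00487640e-01,  1.52160880e+00,  5.51969879e-06,
        1.32067574e+00, -6.66205764e-02]), 'qd': array([ 9.72517367e-04, -1.66722142e-03, -4.19154528e-04,  1.30332099e-03,
        1.65500025e-03,  7.90840128e-05]), 'effort': array([-1.52647925e-03, -5.31807947e+01, -3.52738237e+01,  7.08103809e-02,
        2.44122039e-02, -8.97982727e-05]), 'eef_pos': array([ 165.50830158, -524.22492987,  204.86552843]), 'eef_rot': array([-3.14041610e+00, -8.38569666e-05,  3.05804992e-01]), 'wrist_force': array([0.28717878, 0.369753  , 0.91608338]), 'moment': array([ 0.02007996, -0.0403253 , -0.03099034]), 'finger_gap': 93.87863163123433}
scene [379.8832746    0.         278.99371836] [1045.87714423 -516.42751419  801.93073116] [-0.45658357  0.54656476 -0.70199602]
top [542.70847438   0.         279.21286149] [ 497.98817811   15.21243505 1453.27606998] [ 0.07812528  0.00326975 -0.99693819]
wrist [349.5890256    0.         282.35454262] [ 243.0918413  -501.28692902  384.88878291] [-0.26359073 -0.0806515  -0.96125713]
```

View pics/scene0.png

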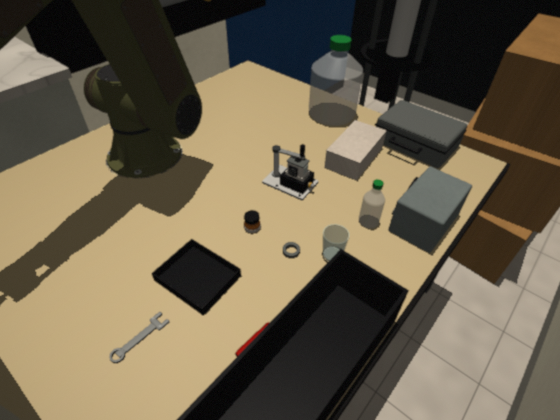

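View pics/top0.png

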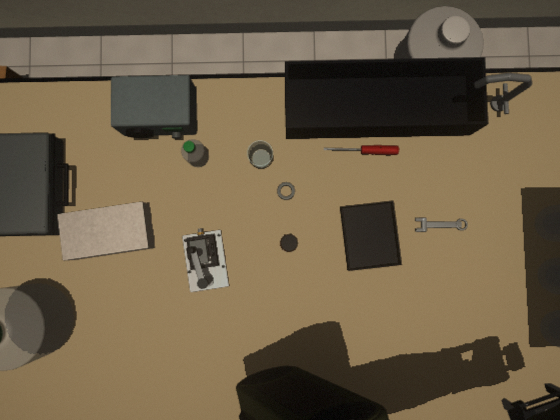

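View pics/wrist0.png

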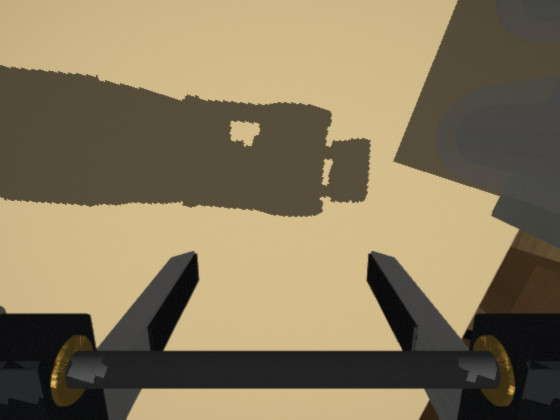

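The scene view shows the dock around (292,178) and the tray around (197,275). In the top view the dock is around (205,260), with the tray at (370,235). Next I'll zoom in on both.

```bash
python3 - <<'E'
from h import *
im=load('top0')[3]; s=load('scene0')[3]
a=cv2.resize(im[220:300,170:240],None,fx=7,fy=7,interpolation=cv2.INTER_CUBIC)
b=cv2.resize(s[135:205,255:330],None,fx=7,fy=7,interpolation=cv2.INTER_CUBIC)
cv2.imwrite('pics/zt.png',cv2.convertScaleAbs(a,alpha=1.8)); cv2.imwrite('pics/zs.png',cv2.convertScaleAbs(b,alpha=1.8))
# tray
hsv=cv2.cvtColor(im,cv2.COLOR_BGR2HSV)
m=(hsv[...,2]<60).astype(np.uint8)*255; 
n,l,st,ce=cv2.connectedComponentsWithStats(m)
for i in range(1,n):
    if 340<ce[i][0]<400 and 200<ce[i][1]<270 and st[i][4]>300:
        c,_=cv2.findContours((l==i).astype(np.uint8),0,1); r=cv2.minAreaRect(max(c,key=cv2.contourArea)); print(r,st[i])
        bp=cv2.boxPoints(r); P=[onz('top0',*p,30) for p in bp]; print(np.round(P,1),np.mean(P,0), [np.linalg.norm(P[k]-P[k-1]) for k in range(4)])
E
```

```text
((370.177490234375, 235.47872924804688), (64.29869842529297, 54.0919303894043), 83.1572265625) [ 340  201   61   70 3452]
[[ 609.  -138.7   30. ]
 [ 623.2 -280.3   30. ]
 [ 455.8 -294.3   30. ]
 [ 441.8 -154.    30. ]] [ 532.46640027 -216.82057969   30.        ] [np.float64(167.89266511832798), np.float64(142.37643973487715), np.float64(167.9854139726704), np.float64(141.06703095754239)]
```

View pics/zt.png

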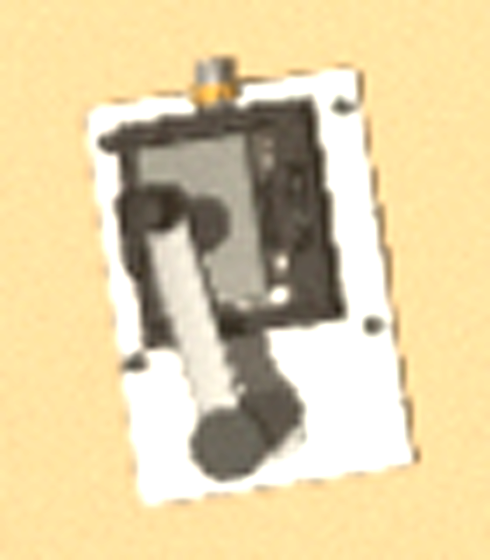

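View pics/zs.png

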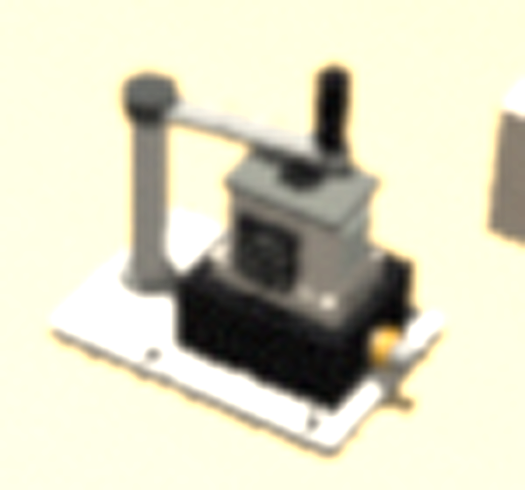

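In the zoomed top view the dock's post is at about (230,440) and the knob top at about (155,205). In both views the knob stands at the bar's far end. I'll take a rough dock fix now and refine it with the wrist camera.

```bash
python3 - <<'E'
from h import *
im=load('top0')[3]
hsv=cv2.cvtColor(im,cv2.COLOR_BGR2HSV)
m=((hsv[...,1]<60)|(hsv[...,2]<50)).astype(np.uint8); m[:, :175]=0;m[:,235:]=0;m[:222]=0;m[300:]=0
m=cv2.morphologyEx(m,cv2.MORPH_OPEN,np.ones((7,7)))
c,_=cv2.findContours(m,0,1); r=cv2.minAreaRect(max(c,key=cv2.contourArea)); print(r)
P=np.array([onz('top0',*p,10) for p in cv2.boxPoints(r)]);print(np.round(P,1),P.mean(0),[np.linalg.norm(P[k]-P[k-1]) for k in range(4)])
f=lambda u,v:(170+(u+.5)/7-.5,220+(v+.5)/7-.5)
g=lambda u,v:(255+(u+.5)/7-.5,135+(v+.5)/7-.5)
print('knobtop',tri([('top0',*f(155,205)),('scene0',*g(335,78))]))
print('posttop',tri([('top0',*f(230,440)),('scene0',*g(150,92))]))
print('jar',onz('top0',289,243,50),'bottle',onz('top0',190,147,150),'box',[onz('top0',*p,75) for p in((145,203),(149,248))])
print('tray corners scene',[np.round(onz('scene0',*p,30),0) for p in((194,242),(240,270),(204,309),(154,274))])
E
```

```text
((205.2205352783203, 260.9039611816406), (57.22688293457031, 39.18654251098633), 82.40535736083984)
[[543.1 279.8  10. ]
 [554.8 176.3  10. ]
 [404.8 157.9  10. ]
 [393.2 260.6  10. ]] [473.9743919  218.63207974  10.        ] [np.float64(151.10866643889793), np.float64(104.14656334779905), np.float64(151.15958039883657), np.float64(103.29757458399283)]
knobtop (array([505.8832572 , 230.97929212, 152.97657483]), [np.float64(0.6898260837728851), np.float64(0.6898260837728645)])
posttop (array([423.03271113, 210.49242488, 117.67888378]), [np.float64(0.2938914102546241), np.float64(0.29389141025461557)])
jar [516.22990479  -3.69736047  50.        ] bottle [752.48319719 233.59627577 150.        ] box [array([624.78353785, 361.97810073,  75.        ]), array([510.03375594, 351.79254376,  75.        ])]
tray corners scene [array([ 458., -161.,   30.]), array([ 613., -145.,   30.]), array([ 628., -276.,   30.]), array([ 463., -292.,   30.])]
```

Request:
jog_arm(
  commands=[
    [0.01,0.022,0.01,0,0,0,1],
    [0.03,0.067,0.03,0,0,-0.01,1],
    [0.05,0.112,0.05,0,0,-0.02,1],
    [0.07,0.156,0.07,0,0,-0.03,1],
    [0.09,0.201,0.07,0,0,-0.04,1],
    [0.11,0.246,0.07,0,0,-0.05,1],
    [0.13,0.29,0.07,0,0,-0.06,1],
    [0.15,0.335,0.07,0,0,-0.07,1],
    [0.17,0.38,0.07,0,0,-0.08,1],
    [0.19,0.425,0.07,0,0,-0.086,1],
  ],
)

```text
clock: 1.4
eef_pos: [355.9, -97.9, 275.5]
eef_rot: [3.141, -0.0, 0.125]
wrist_force: [0.5, -0.4, 0.0]
finger_gap: 94.0
```

Request:
jog_arm(
  commands=[
    [0.02,0.045,0,0,0,0,1],
    [0.04,0.09,0,0,0,0,1],
    [0.06,0.134,0,0,0,0,1],
    [0.08,0.179,0,0,0,0,1],
    [0.1,0.224,0,0,0,0,1],
    [0.12,0.268,0,0,0,0,1],
    [0.135,0.3,0,0,0,0,1],
    [0.143,0.318,0,0,0,0,1],
    [0.145,0.324,0,0,0,0,1],
    [0.145,0.324,0,0,0,0,1],
  ],
)

```text
clock: 2.65
eef_pos: [500.4, 224.3, 275.3]
eef_rot: [3.141, 0.0, 0.126]
wrist_force: [1.0, 0.4, 0.4]
finger_gap: 93.7
```

```bash
python3 - <<'E'
from h import *
print(manip.read_state()); grab('wrist','w1')
E
```

```text
{'clock': 2.65, 'joints': array([ 3.54615714e-01,  2.53034534e-01,  1.41912377e+00, -7.17561394e-05,
        1.46981284e+00,  1.79961421e+00]), 'qd': array([-0.01175422, -0.01317666,  0.0085698 , -0.0007995 , -0.00159064,
       -0.00337305]), 'effort': array([ 8.68720729e-01, -5.10932028e+01, -3.72952008e+01,  4.26252012e-02,
       -8.20887554e-02,  1.08890429e-01]), 'eef_pos': array([500.41150969, 224.2941593 , 275.28538182]), 'eef_rot': array([3.14143727e+00, 3.52436332e-04, 1.25805047e-01]), 'wrist_force': array([0.96406128, 0.3714135 , 0.38560704]), 'moment': array([ 0.03515161, -0.06120256, -0.04204335]), 'finger_gap': 93.73029557912665}
```

View pics/w1.png

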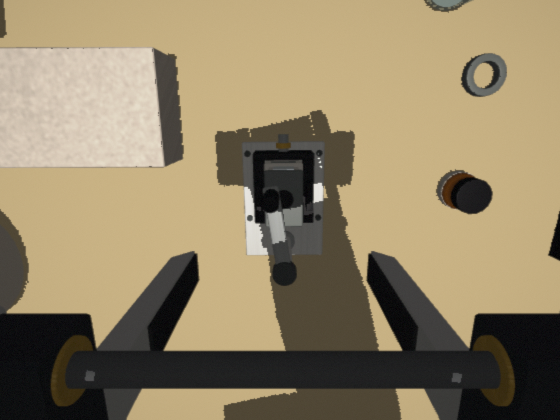

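The wrist view shows the dock centred at about (284,200), with the knob top at about (270,197) and the post cap at about (284,272). I'll zoom in on it.

```bash
python3 - <<'E'
from h import *
im=load('w1')[3]
a=cv2.resize(im[125:295,225:345],None,fx=4.5,fy=3.5*4.5/3.5,interpolation=cv2.INTER_CUBIC)
a=cv2.resize(im[130:290,235:335],None,fx=3.7,fy=3.7,interpolation=cv2.INTER_CUBIC)
cv2.imwrite('pics/zw1.png',cv2.convertScaleAbs(a,alpha=2.5))
print(proj('w1',[505.9,231,151]),proj('w1',[423,210.5,115]),[proj('w1',p).round(1) for p in([543.1,279.8,10],[554.8,176.3,10],[404.8,157.9,10],[393.2,260.6,10])])
E
```

```text
[274.89972812 202.95010207] [285.3887838  272.49949903] [array([242.2, 142.4]), array([325.6, 143.7]), array([321.3, 256.1]), array([245.8, 255. ])]
```

View pics/zw1.png

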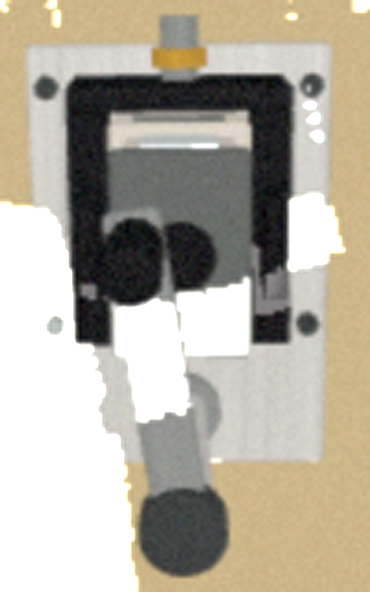

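```bash
python3 - <<'E'
from h import *
f=lambda u,v:(235+(u+.5)/3.7-.5,130+(v+.5)/3.7-.5)
t=lambda u,v:(170+(u+.5)/7-.5,220+(v+.5)/7-.5)
g=lambda u,v:(255+(u+.5)/7-.5,135+(v+.5)/7-.5)
for n,w,tt,s in(('knob',(132,271),(155,205),(335,78)),('post',(183,532),(230,440),(150,92))):
    print(n,tri([('w1',*f(*w)),('top0',*t(*tt)),('scene0',*g(*s))]),tri([('w1',*f(*w)),('scene0',*g(*s))]), onz('w1',*f(*w),151 if n=='knob' else 115))
print('plate',[onz('w1',*f(*p),10).round(1) for p in((28,45),(330,43),(323,460))])
print('cap',[onz('w1',*f(*p),102).round(1) for p in((107,149),(250,148),(250,355),(112,356))])
print('block',[onz('w1',*f(*p),50).round(1) for p in((67,78),(293,80),(289,343),(77,343))])
E
```

```text
knob (array([505.30402723, 233.07913243, 151.07508417]), [np.float64(2.010295558831279), np.float64(2.212044065781791), np.float64(0.47937301356763906)]) (array([504.68284317, 234.81887552, 150.20996058]), [np.float64(0.6105519958530409), np.float64(0.6105519958530459)]) [505.443556   235.08380249 151.        ]
post (array([422.72217812, 211.19209072, 116.96995574]), [np.float64(0.6595882078172931), np.float64(0.6182480568722152), np.float64(0.5287615689629788)]) (array([422.01998257, 211.68429022, 116.31435561]), [np.float64(0.349539957277221), np.float64(0.349539957277275)]) [421.76835289 211.72611136 115.        ]
plate [array([543.9, 279.9,  10. ]), array([557.4, 178.9,  10. ]), array([408. , 157.5,  10. ])]
cap [array([526.5, 246.2, 102. ]), array([531.7, 207.4, 102. ]), array([473., 199., 102.]), array([467.7, 238.1, 102. ])]
block [array([538.8, 262.8,  50. ]), array([547. , 193.4,  50. ]), array([462.8, 181.8,  50. ]), array([453.9, 250.7,  50. ])]
```

The knob top is at (505.2, 234.5, 151), 85.4 mm from the pivot at (422.5, 211.5). The cap measures 59 x 39 mm, centre (500, 222.5). The dock's yaw is 0.14 and the keeper angle is about 0.13. These agree with the given sizes, so I'll pinch the knob.

Request:
jog_arm(
  commands=[
    [0.002,0.004,0,0,0,0.03,0.7],
    [0.005,0.01,0,0,0,0.069,0.6],
    [0.005,0.01,-0.025,0,0,0.069,0.5],
    [0.005,0.01,-0.05,0,0,0.069,0.5],
    [0.005,0.01,-0.075,0,0,0.069,0.5],
    [0.005,0.01,-0.1,0,0,0.069,0.5],
    [0.005,0.01,-0.125,0,0,0.069,0.5],
    [0.005,0.01,-0.145,0,0,0.069,0.5],
    [0.005,0.01,-0.156,0,0,0.069,0.5],
    [0.005,0.01,-0.156,0,0,0.069,0.5],
  ],
  grip_force=12,
)

```text
clock: 3.95
eef_pos: [505.5, 234.1, 119.4]
eef_rot: [3.142, 0.001, 0.27]
wrist_force: [0.2, -0.0, 0.4]
finger_gap: 47.3
```

```bash
python3 - <<'E'
from h import *
grab('wrist','w2');grab('scene','s2')
s=load('s2')[3];b=cv2.resize(s[110:210,240:340],None,fx=5,fy=5,interpolation=cv2.INTER_CUBIC);cv2.imwrite('pics/zs2.png',cv2.convertScaleAbs(b,alpha=1.8))
print(manip.read_state()['eef_pos'])
E
```

```text
[505.92243708 234.45827689 120.32904736]
```

View pics/w2.png

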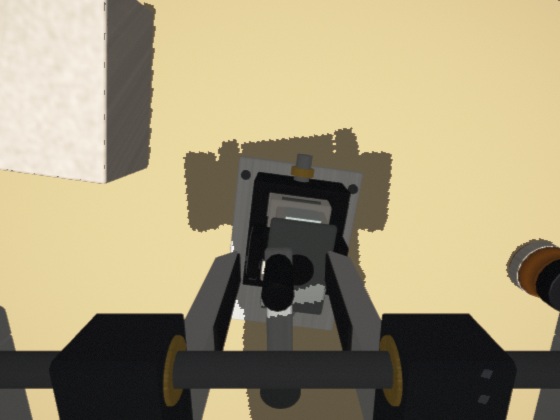

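View pics/zs2.png

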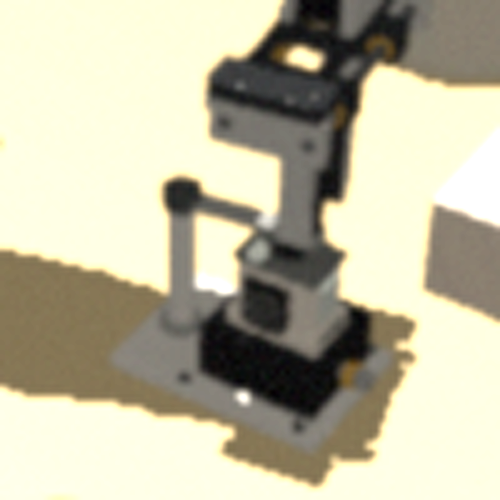

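The knob sits between the fingers at about (278,285), about 3 mm off centre along the jaw. The keeper swings freely, so it will self-centre. Closing.

Request:
jog_arm(
  commands=[
    [0,0,0,0,0,0,0.3],
    [0,0,0,0,0,0,0.2],
    [0,0,0,0,0,0,0.1],
    [0,0,0,0,0,0,0.1],
    [0,0,0,0,0,0,0.1],
    [0,0,0,0,0,0,0.1],
    [0,0,0,0,0,0,0.1],
    [0,0,0,0,0,0,0.1],
    [0,0,0,0,0,0,0.1],
    [0,0,0,0,0,0,0.1],
  ],
  grip_force=12,
)

```text
clock: 5.3
eef_pos: [505.7, 234.6, 119.6]
eef_rot: [-3.142, -0.0, 0.27]
wrist_force: [1.0, 0.9, 3.1]
finger_gap: 15.6
```

```bash
python3 - <<'E'
from h import *
s=manip.read_state();print(s['finger_gap'],s['eef_pos'],s['wrist_force'])
p=np.array([422.5,211.5]);k=s['eef_pos'][:2];d=k-p;r=np.hypot(*d);a=np.arctan2(d[1],d[0]);print(r,a)
end=0.14+1.73
for i in range(1,21):
    b=a+(end-a)*i/20; q=p+85*np.array([np.cos(b),np.sin(b)]); print(i,((q-k)/1000).round(4),round((b-a)/2.0944,3))
E
```

```text
15.568784379690912 [505.66751259 234.55258867 119.55325283] [1.02598011 0.90114937 3.06978444]
86.30328495654601 0.27039423683459857
1 [-0.0033  0.0061] 0.038
2 [-0.0059  0.0124] 0.076
3 [-0.009   0.0185] 0.115
4 [-0.0126  0.0243] 0.153
5 [-0.0166  0.0298] 0.191
6 [-0.021   0.0349] 0.229
7 [-0.0258  0.0397] 0.267
8 [-0.031   0.0441] 0.306
9 [-0.0365  0.048 ] 0.344
10 [-0.0424  0.0515] 0.382
11 [-0.0485  0.0545] 0.42
12 [-0.0548  0.0571] 0.458
13 [-0.0613  0.0591] 0.496
14 [-0.0679  0.0606] 0.535
15 [-0.0746  0.0615] 0.573
16 [-0.0814  0.0619] 0.611
17 [-0.0882  0.0618] 0.649
18 [-0.095   0.0611] 0.687
19 [-0.1017  0.0599] 0.726
20 [-0.1082  0.0582] 0.764
```

The knob is gripped at 15.6 mm. Swinging along the arc.

Request:
jog_arm(
  commands=[
    [-0.003,0.006,0,0,0,0.038,0.1],
    [-0.006,0.012,0,0,0,0.076,0.1],
    [-0.009,0.018,0,0,0,0.115,0.1],
    [-0.013,0.024,0,0,0,0.153,0.1],
    [-0.017,0.03,0,0,0,0.191,0.1],
    [-0.021,0.035,0,0,0,0.229,0.1],
    [-0.026,0.04,0,0,0,0.267,0.1],
    [-0.031,0.044,0,0,0,0.306,0.1],
    [-0.037,0.048,0,0,0,0.344,0.1],
    [-0.042,0.052,0,0,0,0.382,0.1],
  ],
)

```text
clock: 6.55
eef_pos: [464.1, 287.5, 119.7]
eef_rot: [3.141, -0.003, 1.073]
wrist_force: [3.0, 4.6, 0.9]
finger_gap: 15.8
```

Request:
jog_arm(
  commands=[
    [-0.006,0.003,0,0,0,0.038,0.1],
    [-0.012,0.005,0,0,0,0.076,0.1],
    [-0.019,0.007,0,0,0,0.114,0.1],
    [-0.026,0.009,0,0,0,0.153,0.1],
    [-0.032,0.01,0,0,0,0.191,0.1],
    [-0.039,0.01,0,0,0,0.229,0.1],
    [-0.046,0.01,0,0,0,0.267,0.1],
    [-0.053,0.009,0,0,0,0.305,0.1],
    [-0.059,0.008,0,0,0,0.344,0.1],
    [-0.066,0.007,0,0,0,0.382,0.1],
  ],
)

```text
clock: 7.8
eef_pos: [397.3, 294.5, 119.7]
eef_rot: [3.14, -0.002, 1.873]
wrist_force: [-0.1, 5.2, 2.0]
finger_gap: 15.5
```

```bash
python3 - <<'E'
from h import *
s=manip.read_state();print(s['finger_gap'],s['eef_pos'],s['wrist_force'],s['joints'])
d=s['eef_pos'][:2]-np.array([422.5,211.5]);print(np.hypot(*d),np.arctan2(d[1],d[0])-.14)
E
```

```text
15.513270656533376 [397.32422985 294.5438752  119.7105577 ] [-0.13694718  5.20266251  2.00840455] [5.63075457e-01 2.69058901e-01 1.77347626e+00 1.59405336e-03
 1.09754803e+00 2.59812669e-01]
86.77617536435406 1.7251517602735857
```

Request:
jog_arm(
  commands=[
    [0,0,0,0,0,0,0.3],
    [0,0,0,0,0,0,0.5],
    [0,0,0,0,0,0,0.5],
    [0,0,0.01,0,0,0,0.5],
    [0,0,0.03,0,0,0,0.5],
    [0,0,0.06,0,0,0,0.5],
    [0,0,0.09,0,0,0,0.5],
    [0,0,0.12,0,0,0,0.5],
    [0,0,0.14,0,0,0,0.5],
    [0,0,0.14,0,0,0,0.5],
  ],
)

```text
clock: 9.05
eef_pos: [398.0, 293.7, 261.0]
eef_rot: [3.139, -0.001, 1.87]
wrist_force: [-0.8, -0.6, -0.5]
finger_gap: 47.0
```

Request:
jog_arm(
  commands=[
    [0.01,-0.007,0,0,0,-0.083,1],
    [0.02,-0.014,0,0,0,-0.166,1],
    [0.03,-0.021,0,0,0,-0.249,1],
    [0.04,-0.028,0,0,0,-0.332,1],
    [0.05,-0.035,0,0,0,-0.415,1],
    [0.06,-0.042,0,0,0,-0.498,1],
    [0.07,-0.049,0,0,0,-0.581,1],
    [0.08,-0.056,0,0,0,-0.664,1],
    [0.09,-0.063,0,0,0,-0.747,1],
    [0.103,-0.072,0,0,0,-0.827,1],
  ],
)

```text
clock: 10.3
eef_pos: [500.6, 221.2, 258.4]
eef_rot: [3.141, 0.001, 0.133]
wrist_force: [-0.1, -0.1, -0.1]
finger_gap: 93.9
```

```bash
python3 - <<'E'
from h import *
print(manip.read_state()['eef_pos'],manip.read_state()['eef_rot']);grab('wrist','w3');grab('scene','s3')
s=load('s3')[3];b=cv2.resize(s[110:210,240:340],None,fx=6,fy=6,interpolation=cv2.INTER_CUBIC);cv2.imwrite('pics/zs3.png',cv2.convertScaleAbs(b,alpha=1.8))
b=cv2.resize(load('w3')[3][120:300,210:360],None,fx=3.3,fy=3.3,interpolation=cv2.INTER_CUBIC);cv2.imwrite('pics/zw3.png',cv2.convertScaleAbs(b,alpha=2.))
E
```

```text
[500.6057309  221.18474606 258.43433789] [3.14129373e+00 1.37917013e-03 1.32561565e-01]
```

View pics/zw3.png

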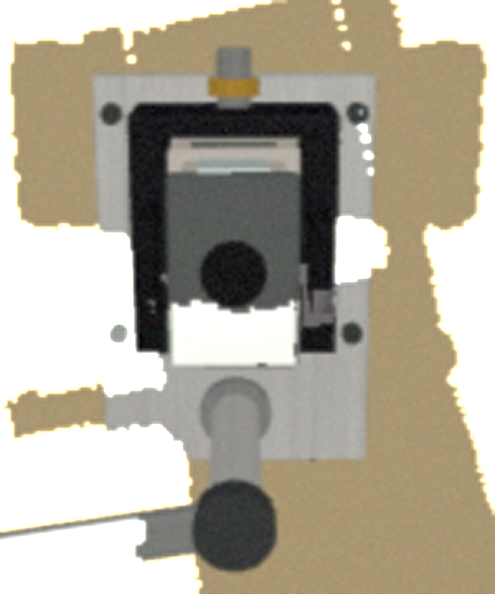

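View pics/zs3.png

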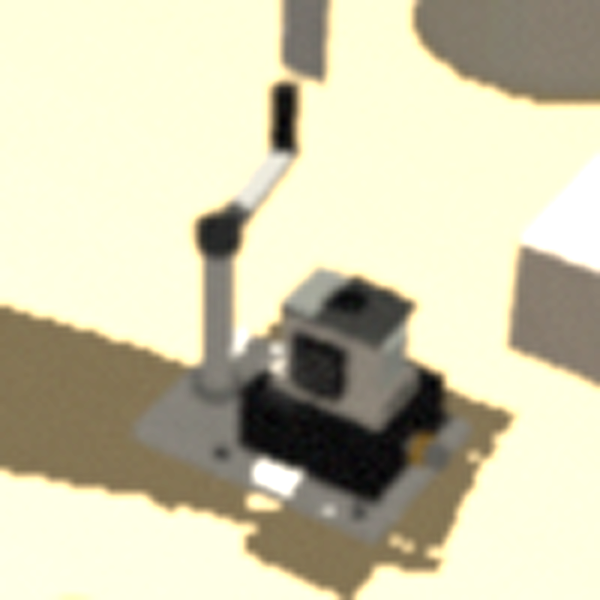

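The keeper is right aside. In the wrist view the bar points left from the post cap at (233,525) in the zoom. The cap's corners there are (166,171), (300,172), (297,366) and (172,366). I'll check its height with two views.

```bash
python3 - <<'E'
from h import *
f=lambda u,v:(210+(u+.5)/3.3-.5,120+(v+.5)/3.3-.5)
g=lambda u,v:(240+(u+.5)/6-.5,110+(v+.5)/6-.5)
W=[(166,171),(300,172),(297,366),(172,366)]; S=[(413,303),(380,337),(283,305),(322,271)]
C=[]
for w,s in zip(W,S):
    x,e=tri([('w3',*f(*w)),('scene0' if 0 else 's3',*g(*s))]); print(x.round(1),np.round(e,1), onz('w3',*f(*w),102).round(1)); C.append(onz('w3',*f(*w),102))
C=np.array(C);print(C.mean(0), 'yaw',[np.arctan2(*(C[i]-C[j])[[1,0]]) for i,j in((0,3),(1,2))])
print('pad b',onz('s3',*g(318,365),80), ' block',[onz('w3',*f(*p),50).round(1) for p in((129,105),(337,105),(333,352),(139,352))])
E
```

```text
[525.1 244.8 101.8] [2.2 2.2] [527.  245.9 102. ]
[531.8 206.9 106.4] [0.9 0.9] [532. 207. 102.]
[473.7 199.5 101.7] [1.1 1.1] [472.7 199.1 102. ]
[467.8 237.7  98.7] [1.4 1.4] [467.6 237.1 102. ]
[499.8373313  222.25294264 102.        ] yaw [np.float64(0.14667005251109888), np.float64(0.13282128626773887)]
pad b [501.92964872 195.58178544  80.        ]  block [array([538.9, 262.9,  50. ]), array([548.1, 194.4,  50. ]), array([462.8, 182.3,  50. ]), array([453.6, 250.2,  50. ])]
```

Request:
jog_arm(
  commands=[
    [0,0.001,-0.015,0,0,0.003,1],
    [0,0.001,-0.04,0,0,0.003,1],
    [0,0.001,-0.065,0,0,0.003,1],
    [0,0.001,-0.09,0,0,0.003,1],
    [0,0.001,-0.115,0,0,0.003,1],
    [0,0.001,-0.14,0,0,0.003,1],
    [0,0.001,-0.16,0,0,0.003,1],
    [0,0.001,-0.18,0,0,0.003,1],
    [0,0.001,-0.192,0,0,0.003,1],
    [0,0.001,-0.197,0,0,0.003,1],
  ],
)

```text
clock: 11.65
eef_pos: [500.0, 222.6, 61.6]
eef_rot: [3.141, 0.001, 0.146]
wrist_force: [0.6, 0.2, 0.2]
finger_gap: 93.9
```

```bash
python3 - <<'E'
from h import *
s=manip.read_state();print(s['eef_pos'],s['eef_rot'],s['wrist_force']);grab('wrist','w4');grab('scene','s4')
a=cv2.convertScaleAbs(load('s4')[3][110:210,240:340],alpha=1.8)
b=load('w4')[3]
cv2.imwrite('pics/z4.png',np.hstack([cv2.resize(a,(400,400),interpolation=cv2.INTER_CUBIC),cv2.resize(cv2.convertScaleAbs(b[120:420,160:440],alpha=2),(373,400))]))
E
```

```text
[499.99701051 222.63713117  61.62003033] [3.14143197e+00 9.65080490e-04 1.46234405e-01] [0.60273163 0.22345491 0.21205917]
```

View pics/z4.png

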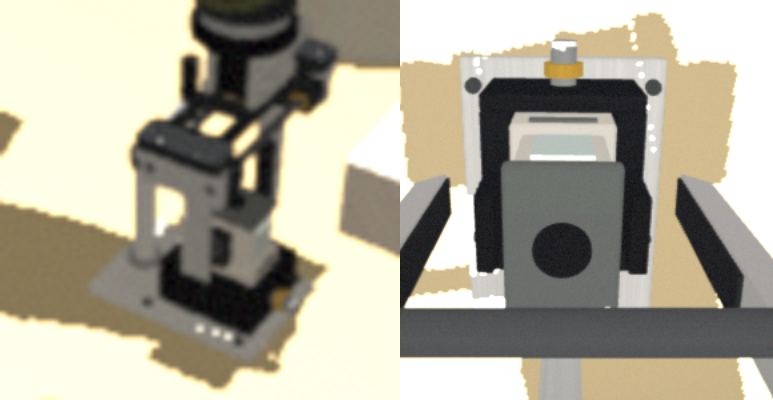

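The cap (mid column about 563) is centred between the fingertips (mid about 563). Pinching.

Request:
jog_arm(
  commands=[
    [0,0,0,0,0,0,0.8],
    [0,0,0,0,0,0,0.7],
    [0,0,0,0,0,0,0.6],
    [0,0,0,0,0,0,0.5],
    [0,0,0,0,0,0,0.45],
    [0,0,0,0,0,0,0.4],
    [0,0,0,0,0,0,0.4],
    [0,0,0,0,0,0,0.4],
    [0,0,0,0,0,0,0.4],
    [0,0,0,0,0,0,0.4],
  ],
  grip_force=30,
)

```text
clock: 13.0
eef_pos: [500.8, 222.8, 63.2]
eef_rot: [-3.141, -0.001, 0.145]
wrist_force: [-3.2, 1.6, 7.9]
finger_gap: 46.8
```

```bash
python3 - <<'E'
from h import *
s=manip.read_state();print(s['eef_pos'],s['eef_rot'],s['wrist_force'],s['moment'],s['finger_gap']);grab('wrist','w5');grab('scene','s5')
a=cv2.convertScaleAbs(load('s5')[3][110:210,240:340],alpha=1.8)
b=load('w5')[3]
cv2.imwrite('pics/z5.png',np.hstack([cv2.resize(a,(400,400),interpolation=cv2.INTER_CUBIC),cv2.resize(cv2.convertScaleAbs(b[120:420,160:440],alpha=2),(373,400))]))
E
```

```text
[500.79014775 222.82039014  63.17280755] [-3.14111335e+00 -8.66249235e-04  1.44562266e-01] [-3.23266991  1.57460795  7.94665204] [ 0.12431897  0.55704613 -0.03301097] 46.77982985169176
```

View pics/z5.png

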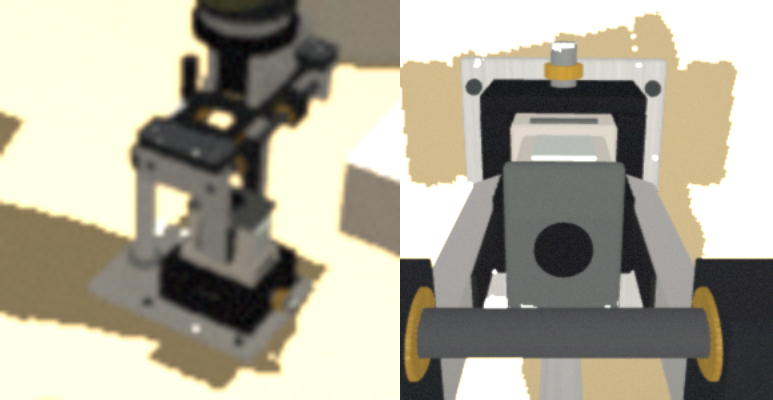

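Both fingers sit on the catch pads. Lifting slowly first while I watch the force.

Request:
jog_arm(
  commands=[
    [0,0,0.002,0,0,0,0.4],
    [0,0,0.004,0,0,0,0.4],
    [0,0,0.006,0,0,0,0.4],
    [0,0,0.008,0,0,0,0.4],
    [0,0,0.01,0,0,0,0.4],
    [0,0,0.012,0,0,0,0.4],
    [0,0,0.014,0,0,0,0.4],
    [0,0,0.016,0,0,0,0.4],
    [0,0,0.018,0,0,0,0.4],
    [0,0,0.02,0,0,0,0.4],
  ],
)

```text
clock: 14.35
eef_pos: [500.6, 222.5, 82.6]
eef_rot: [-3.142, -0.0, 0.145]
wrist_force: [0.5, -0.2, -3.2]
finger_gap: 46.8
```

```bash
python3 - <<'E'
from h import *
s=manip.read_state();print(s['eef_pos'],s['eef_rot'],s['wrist_force'],s['moment'],s['finger_gap']);grab('wrist','w6');grab('scene','s6')
a=cv2.convertScaleAbs(load('s6')[3][110:210,240:340],alpha=1.8)
b=load('w6')[3]
cv2.imwrite('pics/z6.png',np.hstack([cv2.resize(a,(400,400),interpolation=cv2.INTER_CUBIC),cv2.resize(cv2.convertScaleAbs(b[120:420,160:440],alpha=2),(373,400))]))
E
```

```text
[500.58301479 222.53752606  82.58624524] [-3.14158244e+00 -2.75069661e-05  1.44569454e-01] [ 0.5498799  -0.18299087 -3.20020292] [0.00726135 0.00760694 0.00888758] 46.835888357099535
```

View pics/z6.png

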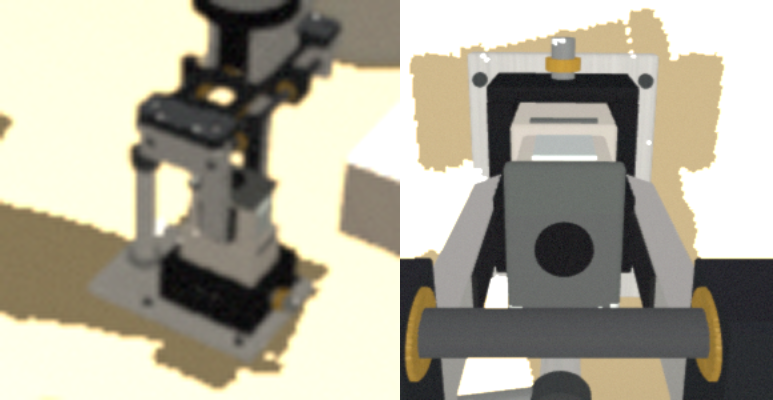

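The cassette is up about 20 mm, carrying a free weight of about 3.2 N (0.33 kg). It is out of the latch and unchanged in the hand, so I'll raise it clear.

Request:
jog_arm(
  commands=[
    [0,0,0.006,0,0,0,0.4],
    [0,0,0.016,0,0,0,0.4],
    [0,0,0.028,0,0,0,0.4],
    [0,0,0.042,0,0,0,0.4],
    [0,0,0.056,0,0,0,0.4],
    [0,0,0.07,0,0,0,0.4],
    [0,0,0.084,0,0,0,0.4],
    [0,0,0.096,0,0,0,0.4],
    [0,0,0.104,0,0,0,0.4],
    [0,0,0.108,0,0,0,0.4],
  ],
)

```text
clock: 15.7
eef_pos: [500.6, 222.5, 190.8]
eef_rot: [-3.142, -0.0, 0.145]
wrist_force: [0.1, -1.0, -3.8]
finger_gap: 46.9
```

```bash
python3 - <<'E'
from h import *
s=manip.read_state();print(s['eef_pos'],s['wrist_force'],s['finger_gap']);grab('scene','s7');grab('top','t7')
a=cv2.convertScaleAbs(load('s7')[3],alpha=1.5);cv2.imwrite('pics/z7.png',cv2.resize(a[60:340,130:350],(550,700))[:600])
im=load('t7')[3]
m=(cv2.cvtColor(im,cv2.COLOR_BGR2HSV)[...,2]<60).astype(np.uint8)
n,l,st,ce=cv2.connectedComponentsWithStats(m)
for i in range(1,n):
    if 340<ce[i][0]<400 and 200<ce[i][1]<270 and st[i][4]>300:
        c,_=cv2.findContours((l==i).astype(np.uint8),0,1); r=cv2.minAreaRect(max(c,key=cv2.contourArea)); print('tray',onz('t7',*r[0],30),r)
im=load('s7')[3]
m=(cv2.cvtColor(im,cv2.COLOR_BGR2HSV)[...,2]<60).astype(np.uint8)
n,l,st,ce=cv2.connectedComponentsWithStats(m)
for i in range(1,n):
    if 150<ce[i][0]<245 and 240<ce[i][1]<310 and st[i][4]>300:
        c,_=cv2.findContours((l==i).astype(np.uint8),0,1); q=cv2.approxPolyDP(max(c,key=cv2.contourArea),6,True)[:,0]; P=np.array([onz('s7',*p,30) for p in q]);print('scene',q.tolist(),P.round(1),P.mean(0))
E
```

```text
[500.60198967 222.53570946 190.81463156] [ 0.09083223 -0.98601288 -3.82573988] 46.883954062579306
tray [ 532.20041912 -216.51290718   30.        ] ((370.0516052246094, 235.4345703125), (64.12651062011719, 53.691226959228516), 83.23382568359375)
scene [[191, 240], [153, 276], [203, 314], [240, 275]] [[ 446.4 -161.3   30. ]
 [ 466.  -297.2   30. ]
 [ 635.9 -286.1   30. ]
 [ 623.8 -156.    30. ]] [ 543.01537953 -225.15026678   30.        ]
```

View pics/z7.png

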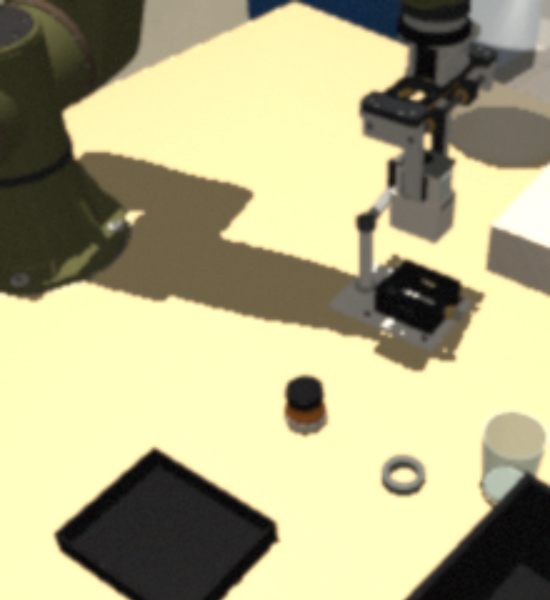

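The cassette hangs upright and clear of the dock. The tray's middle is at about (532.5, -217). Carrying it over.

Request:
jog_arm(
  commands=[
    [0,-0.006,0,0,0,0,0.4],
    [0.001,-0.018,0,0,0,0,0.4],
    [0.003,-0.034,0,0,0,0,0.4],
    [0.005,-0.054,0,0,0,0,0.4],
    [0.007,-0.078,0,0,0,0,0.4],
    [0.009,-0.104,0,0,0,0,0.4],
    [0.011,-0.13,0,0,0,0,0.4],
    [0.013,-0.157,0,0,0,0,0.4],
    [0.015,-0.184,0,0,0,0,0.4],
    [0.016,-0.211,0,0,0,0,0.4],
  ],
)

```text
clock: 17.05
eef_pos: [516.4, 9.5, 190.5]
eef_rot: [3.141, -0.0, 0.144]
wrist_force: [-0.4, 0.3, -3.0]
finger_gap: 46.7
```

Request:
jog_arm(
  commands=[
    [0.002,-0.027,0,0,0,0,0.4],
    [0.004,-0.054,0,0,0,0,0.4],
    [0.006,-0.081,0,0,0,0,0.4],
    [0.008,-0.108,0,0,0,0,0.4],
    [0.01,-0.135,0,0,0,0,0.4],
    [0.012,-0.16,0,0,0,0,0.4],
    [0.014,-0.184,0,0,0,0,0.4],
    [0.015,-0.204,0,0,0,0,0.4],
    [0.016,-0.218,0,0,0,0,0.4],
    [0.016,-0.224,0,0,0,0,0.4],
  ],
)

```text
clock: 18.3
eef_pos: [532.4, -213.2, 190.3]
eef_rot: [-3.141, 0.0, 0.144]
wrist_force: [0.1, -0.2, -3.2]
finger_gap: 47.1
```

```bash
python3 - <<'E'
from h import *
s=manip.read_state();print(s['eef_pos'],s['eef_rot'],s['wrist_force'],s['finger_gap']);grab('scene','s8');grab('top','t8');grab('wrist','w8')
a=cv2.convertScaleAbs(load('s8')[3][140:330,110:330],alpha=1.7)
b=cv2.convertScaleAbs(load('w8')[3],alpha=2)
cv2.imwrite('pics/z8.png',np.vstack([cv2.resize(a,(346,300),interpolation=cv2.INTER_CUBIC),cv2.resize(b,(400,300))[:,27:373]]))
cv2.imwrite('pics/z8s.png',cv2.resize(a,(690,596),interpolation=cv2.INTER_CUBIC));cv2.imwrite('pics/z8w.png',b)
E
```

```text
[ 532.43851923 -213.239496    190.33807835] [-3.14148270e+00  1.13730505e-04  1.43957502e-01] [ 0.13493775 -0.20971305 -3.18788162] 47.053955063218844
```

View pics/z8s.png

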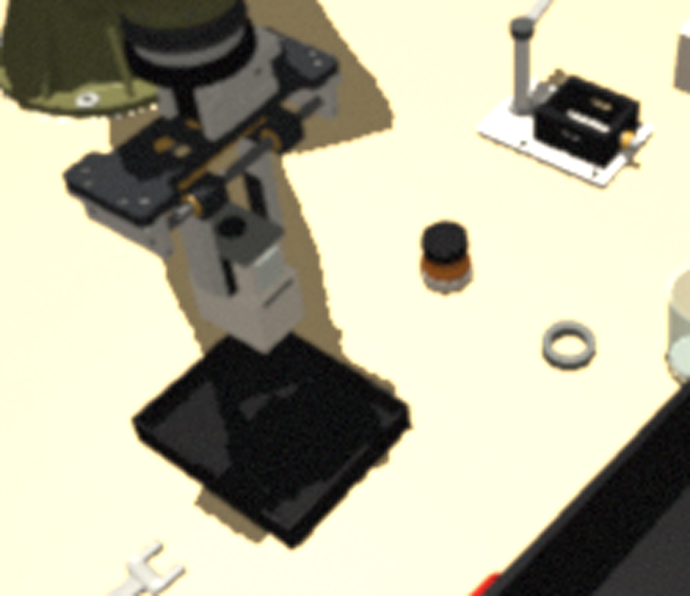

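View pics/z8w.png

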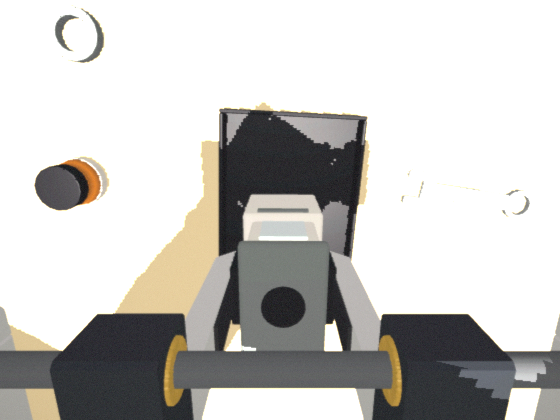

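The wrist view shows the tray's far rim corners at (220,110) and (367,118). In the scene view the cassette hangs upright above the tray. I'll check the rim position and the cassette's lower edge.

```bash
python3 - <<'E'
from h import *
a=onz('w8',220,109,30);b=onz('w8',367,117,30);print(a,b,np.linalg.norm(a-b)); d=(b-a)/np.linalg.norm(b-a)
n=np.array([d[1],-d[0],0]); print('centre',(a+b)/2+n*85, (a+b)/2-n*85)
# cassette lower corner nearest (+x,-y) in scene crop
g=lambda u,v:(110+(u+.5)/690*220-.5,140+(v+.5)/596*190-.5)
c,s=np.cos(.144),np.sin(.144)
for nm,(x,y),p in(('+x-y',(32,-22),(265,355)),('-x-y',(-32,-22),(197,305)),('+x+y',(32,22),(303,318))):
    w=np.array([532.4+c*x-s*y,-213.2+s*x+c*y]); 
    o,dd=ray('s8',*g(*p)); t=((w-o[:2])@dd[:2])/(dd[:2]@dd[:2]); print(nm,(o+t*dd).round(1),'xy expected',w.round(1))
E
```

```text
[ 610.66735488 -143.23251375   30.        ] [ 623.47091913 -280.07876475   30.        ] 137.44390736513176
centre [ 532.43874808 -219.57380006   30.        ] [ 701.69952593 -203.73747843   30.        ]
+x-y [ 566.3 -231.9  140.7] xy expected [ 567.2 -230.4]
-x-y [ 503.9 -239.5  153.5] xy expected [ 503.9 -239.6]
+x+y [ 558.7 -190.1  137.9] xy expected [ 560.9 -186.8]
```

The underside is at about 138 mm, matching the 137 mm from the arm's pose. The third corner reads 153 mm, but it is partly hidden by the finger. The tray's middle is (532.5, -218). I'll lower 43 mm so the underside is about 90 mm above the tray floor.

Request:
jog_arm(
  commands=[
    [0,-0.001,-0.004,0,0,0,0.4],
    [0,-0.002,-0.011,0,0,0,0.4],
    [0,-0.003,-0.019,0,0,0,0.4],
    [0,-0.004,-0.027,0,0,0,0.4],
    [0,-0.005,-0.034,0,0,0,0.4],
    [0,-0.005,-0.04,0,0,0,0.4],
    [0,-0.005,-0.043,0,0,0,0.4],
    [0,-0.005,-0.043,0,0,0,0.4],
    [0,-0.005,-0.043,0,0,0,0.4],
    [0,-0.005,-0.043,0,0,0,0.4],
  ],
)

```text
clock: 19.7
eef_pos: [532.7, -217.5, 147.7]
eef_rot: [3.141, -0.0, 0.145]
wrist_force: [1.1, -0.6, -2.7]
finger_gap: 46.8
```

```bash
python3 - <<'E'
from h import *
s=manip.read_state();print(s['eef_pos'],s['eef_rot'],s['wrist_force'],s['finger_gap'],abs(s['qd']).max());grab('scene','s9');grab('top','t9')
a=cv2.convertScaleAbs(load('s9')[3][140:330,110:330],alpha=1.7)
cv2.imwrite('pics/z9s.png',cv2.resize(a,(690,596),interpolation=cv2.INTER_CUBIC))
cv2.imwrite('pics/z9t.png',cv2.convertScaleAbs(load('t9')[3],alpha=1.6))
E
```

```text
[ 532.67346464 -217.49039775  147.68022421] [ 3.14138870e+00 -3.48852077e-04  1.44581235e-01] [ 1.11241114 -0.59487143 -2.68155739] 46.7734971106684 0.0017282125847519051
```

View pics/z9s.png

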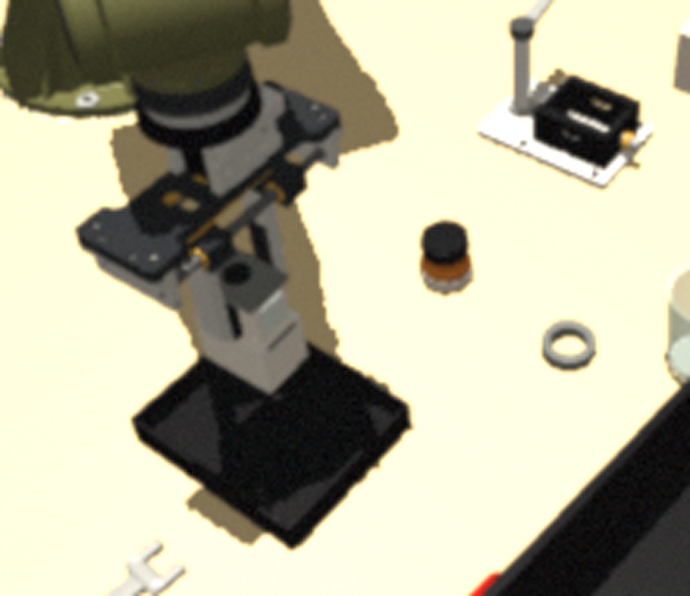

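View pics/z9t.png

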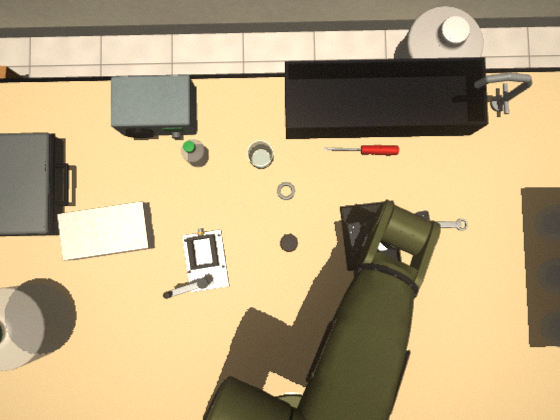

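The scene view shows the cassette upright above the tray, its lower corner at about (275,392) in the zoom. In the top view the keeper is aside (knob at (168,295)) and the bystanders haven't moved. The arm is still, so I'll hand in.

```bash
python3 -c "
from cell import manip
print(manip.sign_off())"
```

```text
the job is handed in; nothing more can be done
None
```

I swung the keeper bar aside, pinched both catches and lifted the cassette straight out of its dock. It was held over the middle of the rinse tray when I handed in at about 20 s of the 58 s allowed.

**Last checks:**
- **Keeper:** it was let go at about 1.73 rad, and the top view still shows it right aside.
- **Hold:** the grip force is 30 N and the wrist carries about 2.7–3.2 N, roughly 0.3 kg hanging free. Tilt is under 0.001 rad and the arm was still.
- **Position:** the tool is at (532.7, -217.5) mm against a measured tray centre of about (532.5, -218). The underside is about 94 mm above the bench, so about 90 mm above the tray floor, worked out from the arm's pose.
- **Bystanders:** they look unmoved in the top view, though the arm hides part of the wrench there.

**What disagreed:**
- **Finger gap:** it read 46.8 mm, where 50 mm was expected for fully pressed catches. I put this down to finger or pad flex; the catches did free cleanly from the dock.
- **Underside height:** before the final lowering, one corner read about 15 mm higher than the other two. It was partly hidden by the finger, and the other two (138–141 mm) matched the arm's 137 mm.
- **Tray centre:** one scene-camera reading was about 10 mm off because it included the tray's outer walls. I used the top and wrist views instead.

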